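# Dial the code on the lock case and open it

### The job

Open the lock case: roll its three numbered thumbwheels to the code 4-7-2 (left to right as seen from the robot), slide the release fully to the right, then raise the lid by its bar handle until it stands wide open (60 degrees or more) and let go. Press the wheels only as firmly as it takes to roll them and do not force the release if it is blocked (never more than 25 N on either), and leave the cup, the vial and the timer beside the case where they are.

Things in the scene. Friction and masses are not known exactly. Their poses are not given: they have to be found in the camera images.
- lock_case: grey painted steel lock case fixed on the worktop, 240 deep (its x) x 250 wide (its y) x 100 mm high. Origin: centre of its underside; its x axis points from the robot's side to the rear, y to the left, z up. Front 84 mm of its top: aluminium lock deck (z = 100 mm) with three thumbwheels and a release; behind it a hinged lid.
- wheel_1_axle (a point): axle seat (nominal centre) of the left thumbwheel, at (-80, 60, 90) mm in the case's frame; axle along the case's y. White knurled wheel, radius 22 mm, 16 mm wide, black numerals, wheels 34 mm apart, nominal top 12 mm above the deck. Each axle is set by its own screw: a wheel may stand up to 2 mm higher or lower. Pressed, it gives from 6 N on, 14 N per mm, to a stop at 1.5 mm.
- wheel_1 (a joint): angle of the left wheel, rad; turns endlessly. Numeral d is on top, in line with the black index marks on the deck, at d x 0.6283 (modulo 6.2832). Angle and numeral grow as the wheel's top rolls away from the robot (case +x); one digit is 13.8 mm of rim. A ball detent holds each numeral: about 4.5 N along the rim rolls it out; let go, it drops into the nearest numeral, rarely resting midway.
- wheel_2_axle (a point): axle seat (nominal centre) of the middle thumbwheel, at (-80, 26, 90) mm in the case's frame; axle along the case's y. White knurled wheel, radius 22 mm, 16 mm wide, black numerals, wheels 34 mm apart, nominal top 12 mm above the deck. Each axle is set by its own screw: a wheel may stand up to 2 mm higher or lower. Pressed, it gives from 6 N on, 14 N per mm, to a stop at 1.5 mm.
- wheel_2 (a joint): angle of the middle wheel, rad; turns endlessly. Numeral d is on top, in line with the black index marks on the deck, at d x 0.6283 (modulo 6.2832). Angle and numeral grow as the wheel's top rolls away from the robot (case +x); one digit is 13.8 mm of rim. A ball detent holds each numeral: about 4.5 N along the rim rolls it out; let go, it drops into the nearest numeral, rarely resting midway.
- wheel_3_axle (a point): axle seat (nominal centre) of the right thumbwheel, at (-80, -8, 90) mm in the case's frame; axle along the case's y. White knurled wheel, radius 22 mm, 16 mm wide, black numerals, wheels 34 mm apart, nominal top 12 mm above the deck. Each axle is set by its own screw: a wheel may stand up to 2 mm higher or lower. Pressed, it gives from 6 N on, 14 N per mm, to a stop at 1.5 mm.
- wheel_3 (a joint): angle of the right wheel, rad; turns endlessly. Numeral d is on top, in line with the black index marks on the deck, at d x 0.6283 (modulo 6.2832). Angle and numeral grow as the wheel's top rolls away from the robot (case +x); one digit is 13.8 mm of rim. A ball detent holds each numeral: about 4.5 N along the rim rolls it out; let go, it drops into the nearest numeral, rarely resting midway.
- release_grip (a point): centre of the upright grip of the release thumb piece, a dark steel slide on the deck to the right of the wheels, at (-80, -66, 110) mm in the case's frame when shut. The grip is 30 mm along the case's x, 10 mm along y, and rises from the deck to 17 mm above it, on a flat foot 38 x 18 x 3 mm; 41 mm of free deck lie between foot and right wheel.
- release (a joint): travel of the release toward the case's -y (to the right), m: 0 shut, 0.014 fully across. Sliding friction about 2.5 N, stays where it is left. With any wheel off the code it is blocked after 1.5 mm; with all three on the code it runs across and frees the lid (from about 0.010).
- lid_handle (a point): middle of the lid's handle, a round steel bar 10 mm thick and 110 mm long along the case's y, carried on two posts 96 mm apart, its centre 35 mm above the lid; at (-11, 0, 137) mm in the case's frame when the lid is shut.
- lid_hinge (a point): middle of the lid's hinge line, which runs along the case's y axis at its rear top edge, at (118, 0, 100) mm in the case's frame.
- lid (a joint): opening angle of the lid, rad: 0 shut, 1.3 at its stop; it opens upward and back, about 6 N at the handle lifts it, and hinge friction keeps it where it is left.
- sample_cup_1: bystander: white sample cup with a screw lid, 50 mm across, 58 mm high, right of the case; origin at the centre of its underside.
- reagent_vial: bystander: small capped reagent vial, 23 mm across, 50 mm high, right of the case near its front; origin at the centre of its underside.
- timer: bystander: flat bench timer, 62 x 62 x 19 mm, left of the case near its front; origin at the centre of its underside.

How it is judged:
By the outcome, as a careful person would: the job done as asked, in the order asked, and still so for the second after the job is handed in, with the robot touching nothing.
It also fails if it takes over 72 s, if anything falls off the work surface, if the arm or the gripper's body presses on something with over 40 N, if the wrist force passes 120 N, or if a joint passes its speed limit or range.

### The arm

A 6-joint arm with a two-finger parallel gripper is mounted at the origin on a cart in front of the work surface, level with it; the furniture and walls round the work are solid. World frame = base frame: x ahead of the robot, y to its left, z up, the work surface at z = 0. Lengths are in m, angles in rad, forces in N, time in s.
With the tool pointing down it reaches from about 0.25 to 0.775 m from the base axis. Payload 4 kg.
Tool frame: the origin (TCP) lies midway between the tips of the shut fingers; the grasp point (between the pads) lies 19 mm behind it; z points along the fingers, y is the line along which they close (so a half turn about z gives the same grasp; the last joint's range is limited). The gripper opens to 94 mm and grips with 3 to 60 N. Pads are 16 mm wide; open, the fingers measure 119 mm over their backs; the gripper's body (75 mm by 177 mm) begins 78 mm behind the grasp point.
Start: joints at [1.17, 0.087, 1.371, -0, 1.684, -0.103], TCP at [0.161, 0.526, 0.206] pointing down, gripper open.
Joint ranges: [-3.1, 3.1], [-0.76, 2.03], [0.27, 2.55], [-1.08, 4.22], [0.17, 2.65], [-2.57, 2.57]. Speed limits (rad/s): [2.79, 2.79, 3.14, 3.14, 3.14, 3.14].

### API

Orientations are given as [roll, pitch, yaw] about the fixed x, y, z axes, in that order (R = Rz(yaw) Ry(pitch) Rx(roll)).
In Python, from bench import robot gives the robot as it stands.
- The arm moves only by the tool servo_tool, never from a script. Its argument "moves" is a list of rows, each a list of 5 numbers: the shift along the tool's x, y, z in units of 25 mm (1.0 is 25 mm), then the turn about the tool's z in units of 6 degrees (1.0 is 6 degrees), then the closure, from 0 (fully open) to 1 (shut). In form: [[dx, dy, dz, yaw, gripper], ...]. A call has 1 to 10 rows; each row is the pose to reach, as a shift and turn from the pose commanded when the call began, along the tool's axes at that moment; what a row does not reach only later rows make up. A row lasts 1/12 s, in which the tool goes at most 41.7 mm and 7.16 degrees, less where a joint would pass 70% of its speed; a pose out of reach is approached as far as the arm can. A call with a gripper value outside its range is refused whole. The fingers move at their own pace and stop on an object; the grip force is fixed at half the most. Time passes only in rows, so rows that repeat a pose let the fingers close. It gives the time, the measured TCP pose, the force, the opening and the grip force at its end, in the units of the state.
- robot.get_obs(): the state, without advancing time (a new reading comes with each control period).
- robot.snapshot(name): name is "scene" or "top" or "wrist"; returns a dict with "image" (400x640x3 uint8, blue, green, red), "fx", "fy", "cx", "cy" (pixels), "k1" (the pictures are not rectified: a ray, as slopes to the right and down, at radius r is drawn at 1 + k1 r^2 times it, then the intrinsics apply), "eye" and "orientation" of the camera in the world; the wrist camera has in their place "T_tool_cam" (4x4, takes a point from camera to tool coordinates, whose origin is the TCP and whose axes are the flange's). Camera axes: x right, y down, z forward; pixel columns grow to the right and rows downward; lengths in m; the calibration is good to about 2 mm. A picture is of the moment at which its call begins: read the wrist's pose just before it. There is no depth.
- robot.close_job(): hands the job in; it is judged then, once.
The state is a dict: "time": time; "joint_positions": joint angles; "qvel": joint speeds; "joint_torque": joint torques, N m; "tool_pos": TCP position; "ee_rot": TCP orientation; "wrist_force": force on the tool from outside, world axes, zero at the start; "wrist_torque": the same for the moment, N m; "width": finger opening in m; "finger_force": force on a finger pad.
Only numpy, scipy, OpenCV 4.12 (cv2) and the standard library are available. Lean on these libraries where they do the work, as an engineer would, in place of code of your own. Each camera call takes 0.05 s, during which the arm holds its last target. There are 200 camera calls.

## Working session

There is one attempt and no reset: what is moved stays moved. The work goes in short steps, Python scripts to look and compute and a tool call to move; the robot and the scene stay as the last step left them, time stands still between calls to the robot, and variables do not carry over. Pictures are saved under pics/ and viewed, at most 10 in all, crops included, and the job is handed in when it is done.

Besides the shell and the picture viewer there is one more tool, called after "Request:" as name([rows], argument=value, ...), one row to a line, values as JSON. servo_tool: Moves the arm, as the interface text tells. Its arguments: {"type":"object","properties":{"moves":{"type":"array"}},"required":["moves"]}

```bash
mkdir -p pics; ls; python3 - <<'E'
from bench import robot
import cv2,numpy as np,pickle
o=robot.get_obs();print({k:np.round(v,3) for k,v in o.items()})
for n in("top","scene"):
    s=robot.snapshot(n);pickle.dump(s,open(n+'.pkl','wb'));cv2.imwrite(f'pics/{n}0.png',s['image'])
    print({k:v for k,v in s.items() if k!='image'})
E
```

```text
pics
{'time': np.float64(0.0), 'joint_positions': array([ 1.17 ,  0.088,  1.372, -0.   ,  1.684, -0.103]), 'qvel': array([-0.001,  0.001, -0.001,  0.002,  0.001, -0.001]), 'joint_torque': array([-0.0000e+00, -3.4019e+01, -3.0242e+01,  7.2000e-02,  3.3000e-02,
       -0.0000e+00]), 'tool_pos': array([0.161, 0.525, 0.204]), 'ee_rot': array([-3.139, -0.   ,  2.844]), 'wrist_force': array([ 0.138, -1.125, -0.536]), 'wrist_torque': array([0.011, 0.   , 0.059]), 'finger_force': np.float64(0.0), 'width': np.float64(0.094)}
{'fx': 369.9077402814121, 'fy': 369.9077402814121, 'cx': 320.4738926115732, 'cy': 195.01472022784964, 'k1': -0.07901303578370467, 'eye': array([0.44026547, 0.11283615, 0.93408907]), 'orientation': array([-2.99199938, -0.02907309, -1.55046743])}
{'fx': 490.18792357620305, 'fy': 490.18792357620305, 'cx': 320.73890505028436, 'cy': 199.09718645890496, 'k1': -0.12104491221146257, 'eye': array([ 0.0445714 , -0.75256233,  0.57167779]), 'orientation': array([-1.98928414,  0.00516954, -0.54348975])}
```

View pics/top0.png

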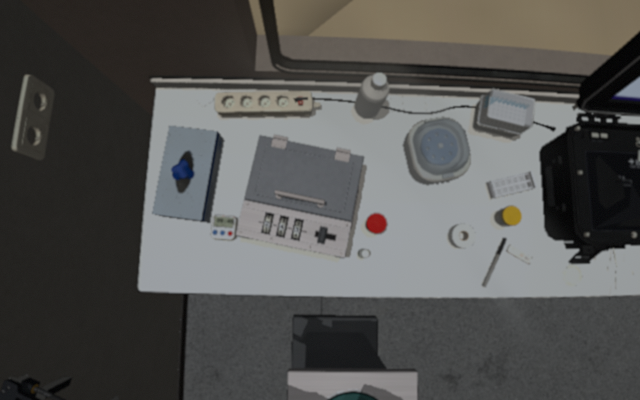

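View pics/scene0.png

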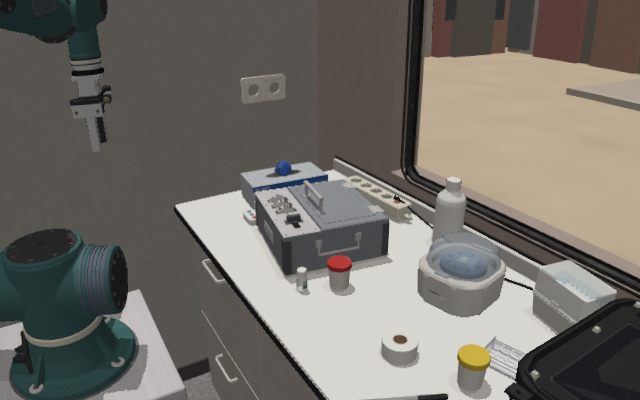

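The top view shows the case, turned roughly -10°. Its handle runs (276,193)–(325,203), the wheels are at about (267,223), (282,226) and (297,229), and the release is at (325,236). The cup is at (376,224), the vial at (365,253) and the timer at (224,228).

```bash
cat > h.py <<'E'
import numpy as np,cv2,pickle
from scipy.spatial.transform import Rotation as Ro
def Tcam(s,obs=None):
    T=np.eye(4)
    if 'eye' in s: T[:3,:3]=Ro.from_euler('xyz',s['orientation']).as_matrix();T[:3,3]=s['eye'];return T
    T[:3,:3]=Ro.from_euler('xyz',obs['ee_rot']).as_matrix();T[:3,3]=obs['tool_pos']
    return T@s['T_tool_cam']
def K(s): return np.array([[s['fx'],0,s['cx']],[0,s['fy'],s['cy']],[0,0,1.]])
def D(s): return np.array([s['k1'],0,0,0.])
def cast(s,px,z,obs=None):
    T=Tcam(s,obs);p=cv2.undistortPoints(np.array(px,float).reshape(-1,1,2),K(s),D(s)).reshape(-1,2)
    d=np.c_[p,np.ones(len(p))]@T[:3,:3].T
    return T[:3,3]+d*((np.asarray(z)-T[2,3])/d[:,2])[:,None]
def proj(s,P,obs=None):
    T=np.linalg.inv(Tcam(s,obs));Q=np.atleast_2d(P)@T[:3,:3].T+T[:3,3]
    return cv2.projectPoints(Q,np.zeros(3),np.zeros(3),K(s),D(s))[0].reshape(-1,2)
def fit(cp,wp):  # 2D rigid case->world
    a=np.asarray(cp)[:,:2];b=np.asarray(wp)[:,:2];ac=a.mean(0);bc=b.mean(0)
    H=(a-ac).T@(b-bc);th=np.arctan2(H[0,1]-H[1,0],H[0,0]+H[1,1])
    R=np.array([[np.cos(th),-np.sin(th)],[np.sin(th),np.cos(th)]]);t=bc-R@ac
    return th,t,b-(a@R.T+t)
E
python3 - <<'E'
from h import *
s=pickle.load(open('top.pkl','rb'))
px=[(276,193),(325,203),(267,223),(282,226),(297,229),(325,236),(237,238),(351,256)]
z=np.array([.137,.137,.112,.112,.112,.117,.1,.1])
cp=np.array([(-11,55),(-11,-55),(-80,60),(-80,26),(-80,-8),(-80,-66),(-120,125),(-120,-125)])/1000
w=cast(s,px,z);th,t,r=fit(cp,w);print(th,t);print(np.round(r*1000,1))
print(cast(s,[(376,224),(365,253),(224,228)],[.058,.05,.019]))
w=pickle.load(open('scene.pkl','rb'))
c,sn=np.cos(th),np.sin(th)
for p in [(-.08,.026,.112),(-.08,-.066,.11),(-.011,0,.137)]:
    P=[c*p[0]-sn*p[1]+t[0],sn*p[0]+c*p[1]+t[1],p[2]];print(np.round(P,4),proj(w,P))
from bench import robot
print(robot.snapshot('wrist')['T_tool_cam'])
E
```

```text
-0.14753962199804257 [0.56594855 0.13443054]
[[-0.2 -1.4]
 [-3.4  0.3]
 [ 3.3  3.3]
 [ 2.5  3.4]
 [ 1.6  3.6]
 [-4.2 -1.1]
 [-1.   0.3]
 [ 1.4 -8.4]]
[[ 0.50626174 -0.04376023  0.058     ]
 [ 0.43728493 -0.01887514  0.05      ]
 [ 0.49064236  0.32527404  0.019     ]]
[0.4906 0.1719 0.112 ] [[279.70609616 201.35427818]]
[0.4771 0.0809 0.11  ] [[293.3306736  218.48787397]]
[0.5551 0.136  0.137 ] [[311.78136156 190.68819937]]
[[ 9.31641581e-04 -9.59859830e-01 -2.80478588e-01  8.21122044e-02]
 [ 9.99999528e-01  9.71176507e-04 -1.96868926e-06  3.76709101e-04]
 [ 2.74283881e-04 -2.80478454e-01  9.59860282e-01 -1.79015097e-01]
 [ 0.00000000e+00  0.00000000e+00  0.00000000e+00  1.00000000e+00]]
```

Request:
servo_tool([
  [-1.0,-0.6,-0.6,0,0],
  [-2.2,-1.3,-1.2,0,0],
  [-3.5,-2.0,-1.2,-0.2,0],
  [-4.8,-2.8,-1.2,-0.4,0],
  [-6.1,-3.5,-1.2,-0.6,0],
  [-7.4,-4.3,-1.2,-0.8,0],
  [-8.7,-5.0,-1.2,-1.0,0],
  [-10,-5.8,-1.2,-1.2,0],
  [-11.3,-6.5,-1.2,-1.4,0],
  [-12.6,-7.3,-1.2,-1.4,0],
])

```text
time: 0.98
tool_pos: [0.4098, 0.2574, 0.2352]
ee_rot: [3.141, -0.0, 2.991]
wrist_force: [1.6, 0.3, -0.7]
width: 0.0941
finger_force: 0.0
```

Request:
servo_tool([
  [-1.3,-0.8,0,0,0],
  [-2.6,-1.5,0,0,0],
  [-3.8,-2.2,0,0,0],
  [-4.8,-2.8,0,0,0],
  [-5.5,-3.2,0,0,0],
  [-5.5,-3.2,0,0,0],
  [-5.5,-3.2,0,0,0],
  [-5.5,-3.2,0,0,0],
])

```text
time: 1.65
tool_pos: [0.5322, 0.1596, 0.2352]
ee_rot: [3.141, -0.001, 2.991]
wrist_force: [0.3, -0.4, 0.1]
width: 0.0942
finger_force: 0.0
```

```bash
python3 - <<'E'
from bench import robot
from h import *
o=robot.get_obs();s=robot.snapshot('wrist');pickle.dump((o,s),open('w1.pkl','wb'))
print(o['tool_pos'],o['ee_rot'],o['joint_positions'],o['time'],s['fx'],s['k1'])
cv2.imwrite('pics/w1.png',s['image'])
E
```

```text
[0.53222507 0.1595689  0.23517773] [ 3.14128640e+00 -1.19656448e-03  2.99069916e+00] [ 1.88807518e-01  9.68455589e-02  1.30197398e+00  6.97872561e-04
  1.74379921e+00 -1.23097535e+00] 1.65 329.53887100983354 0.019646697341716642
```

View pics/w1.png

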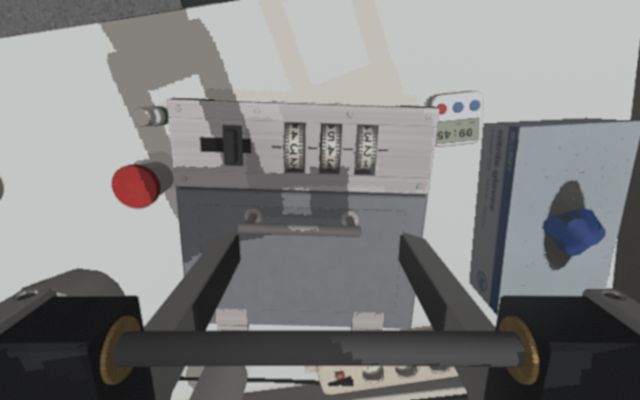

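Upside-down wrist view: deck corners at (168,99), (437,109), (429,191) and (177,187). The wheels are at (367,149) left, (331,148) middle and (294,147) right, the release at (232,146), and the handle runs (239,230)–(360,232).

```bash
python3 - <<'E'
from h import *
o,s=pickle.load(open('w1.pkl','rb'))
c=s['image'][110:200,270:400];c=cv2.rotate(cv2.resize(c,None,fx=6,fy=6,interpolation=cv2.INTER_CUBIC),cv2.ROTATE_180);cv2.imwrite('pics/w1c.png',c)
px=[(168,99),(437,109),(429,191),(177,187),(239,230),(360,232),(367,149),(331,148),(294,147),(232,146)]
z=np.array([.1]*4+[.137]*2+[.112]*3+[.117])
cp=np.array([(-120,-125),(-120,125),(-36,125),(-36,-125),(-11,-55),(-11,55),(-80,60),(-80,26),(-80,-8),(-80,-66)])/1000
w=cast(s,px,z,o)
th,t,r=fit(cp,w);print(th,t);print(np.round(r*1000,1))
E
```

```text
-0.17537202164628093 [0.56707377 0.13754133]
[[ 0.8  1.7]
 [ 2.3 -3.3]
 [-3.5 -0.2]
 [-0.8  2. ]
 [ 2.5 -0.8]
 [ 1.6 -1.6]
 [-0.9 -1.1]
 [-0.8 -0. ]
 [-0.8  0.2]
 [-0.4  3. ]]
```

View pics/w1c.png

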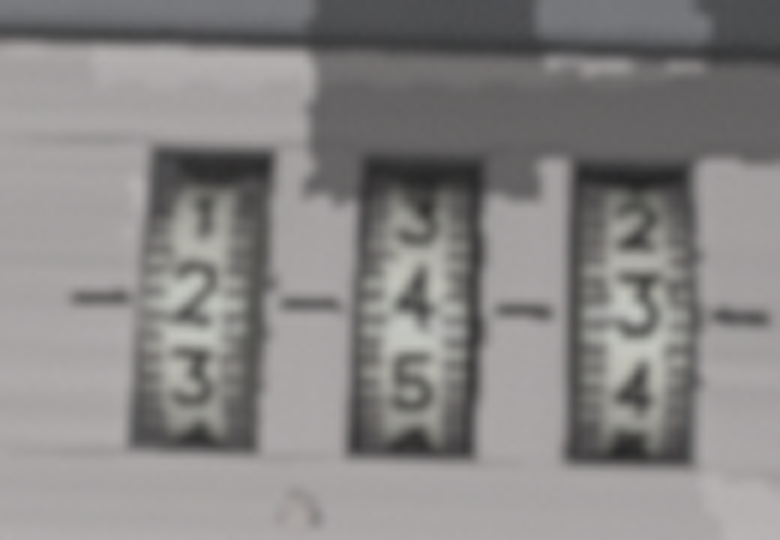

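Request:
servo_tool([
  [1.0,0.9,0,0.24,1],
  [1.94,1.77,0,0.24,1],
  [1.94,1.77,0,0.24,1],
  [1.94,1.77,0,0.24,1],
  [1.94,1.77,1,0.24,1],
  [1.94,1.77,2.2,0.24,1],
  [1.94,1.77,3.3,0.24,1],
  [1.94,1.77,4.0,0.24,1],
  [1.94,1.77,4.0,0.24,1],
  [1.94,1.77,4.0,0.24,1],
])

```text
time: 2.53
tool_pos: [0.491, 0.2097, 0.1348]
ee_rot: [-3.14, -0.002, 2.965]
wrist_force: [0.5, -0.1, 1.9]
width: 0.0309
finger_force: 0.0
```

```bash
cat > st.py <<'E'
from bench import robot
from h import *
import sys
o=robot.get_obs();th=-.1754;t=np.array([.5671,.1375])
d=o['tool_pos'][:2]-t;c,s=np.cos(th),np.sin(th)
print('t',o['time'],'case',np.round(np.array([c*d[0]+s*d[1],-s*d[0]+c*d[1],o['tool_pos'][2]])*1000,1),'yaw-case',o['ee_rot'][2]-th,'F',np.round(o['wrist_force'],1),'w',o['width'])
if len(sys.argv)>1:
    n=sys.argv[1];im=robot.snapshot('wrist');pickle.dump((o,im),open(n+'.pkl','wb'));cv2.imwrite(f'pics/{n}.png',im['image'])
E
python3 st.py w2
```

```text
t 2.5333 case [-87.5  57.9 134.8] yaw-case 3.1406518309285207 F [ 0.5 -0.1  1.9] w 0.0308880398112407
```

View pics/w2.png

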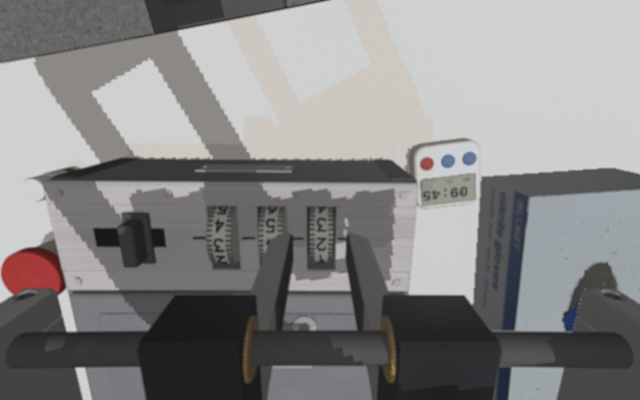

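Fingers straddle the left wheel, centred (tips at about (285,240) and (353,240), wheel at 320). I'll close them and come down.

Request:
servo_tool([
  [0,0,0.2,0,1],
  [0,0,0.4,0,1],
  [0,0,0.6,0,1],
  [0,0,0.76,0,1],
  [0,0,0.76,0,1],
  [0,0,0.76,0,1],
  [0,0,0.8,0,1],
  [0,0,0.84,0,1],
  [0,0,0.84,0,1],
])

```text
time: 3.33
tool_pos: [0.4916, 0.2102, 0.1144]
ee_rot: [3.142, -0.0, 2.965]
wrist_force: [0.7, -0.1, -0.7]
width: 0.0007
finger_force: 0.0
```

Request:
servo_tool([
  [0,0,0.03,0,1],
  [0,0,0.06,0,1],
  [0,0,0.06,0,1],
])

```text
time: 3.58
tool_pos: [0.4915, 0.2102, 0.1129]
ee_rot: [3.142, -0.0, 2.965]
wrist_force: [-0.9, 0.2, -0.4]
width: 0.0005
finger_force: 0.0
```

Request:
servo_tool([
  [0,0,0.02,0,1],
  [0,0,0.04,0,1],
  [0,0,0.04,0,1],
])

```text
time: 3.83
tool_pos: [0.4915, 0.2102, 0.1119]
ee_rot: [-3.142, -0.0, 2.965]
wrist_force: [-0.4, -0.2, 0.4]
width: 0.0004
finger_force: 0.0
```

Request:
servo_tool([
  [0,0,0.02,0,1],
  [0,0,0.04,0,1],
  [0,0,0.04,0,1],
])

```text
time: 4.08
tool_pos: [0.4916, 0.2102, 0.111]
ee_rot: [3.141, 0.0, 2.965]
wrist_force: [-0.2, 0.7, -0.2]
width: 0.0005
finger_force: 0.0
```

Request:
servo_tool([
  [0,0,0.02,0,1],
  [0,0,0.02,0,1],
])

```text
time: 4.25
tool_pos: [0.4917, 0.2102, 0.1109]
ee_rot: [3.141, 0.0, 2.965]
wrist_force: [-0.7, -0.1, 1.7]
width: 0.0004
finger_force: 0.7
```

Request:
servo_tool([
  [0,0,0.02,0,1],
  [0,0,0.02,0,1],
])

```text
time: 4.42
tool_pos: [0.4918, 0.2103, 0.1107]
ee_rot: [3.141, 0.001, 2.965]
wrist_force: [-1.1, -0.8, 4.5]
width: 0.0006
finger_force: 2.0
```

Request:
servo_tool([
  [0,0,0.02,0,1],
  [0,0,0.02,0,1],
])

```text
time: 4.58
tool_pos: [0.4919, 0.2102, 0.1106]
ee_rot: [3.141, 0.001, 2.965]
wrist_force: [-1.9, -0.3, 5.9]
width: 0.0004
finger_force: 3.0
```

Request:
servo_tool([
  [0,0,0.02,0,1],
  [0,0,0.04,0,1],
  [0,0,0.05,0,1],
  [0,0,0.05,0,1],
])

```text
time: 4.92
tool_pos: [0.492, 0.2102, 0.1103]
ee_rot: [3.141, 0.002, 2.965]
wrist_force: [-2.6, -1.4, 9.1]
width: 0.0003
finger_force: 4.5
```

Request:
servo_tool([
  [-0.1,0,0,0,1],
  [-0.2,0,0,0,1],
  [-0.3,0,0,0,1],
  [-0.4,0,0,0,1],
])

```text
time: 5.25
tool_pos: [0.503, 0.2082, 0.1105]
ee_rot: [3.141, 0.005, 2.965]
wrist_force: [1.4, -1.6, 7.2]
width: 0.0002
finger_force: 3.8
```

Request:
servo_tool([
  [-0.08,0,0,0,1],
  [-0.15,0,0,0,1],
  [-0.15,0,-0.1,0,1],
  [-0.15,0,-0.3,0,1],
  [0.1,0,-0.3,0,1],
  [0.4,0,-0.3,0,1],
  [0.4,0,-0.3,0,1],
])

```text
time: 5.83
tool_pos: [0.4898, 0.2104, 0.1151]
ee_rot: [-3.141, -0.002, 2.966]
wrist_force: [0.6, 0.5, -0.3]
width: 0.0003
finger_force: 0.0
```

```bash
python3 st.py w3; python3 -c "
import cv2;i=cv2.imread('pics/w3.png');cv2.imwrite('pics/w3c.png',cv2.rotate(cv2.resize(i[150:310,190:370],None,fx=3,fy=3,interpolation=2),1))"
```

```text
t 5.8333 case [-88.8  58.3 115.1] yaw-case 3.1414287733026613 F [ 0.6  0.5 -0.3] w 0.0003456380331286049
```

View pics/w3c.png

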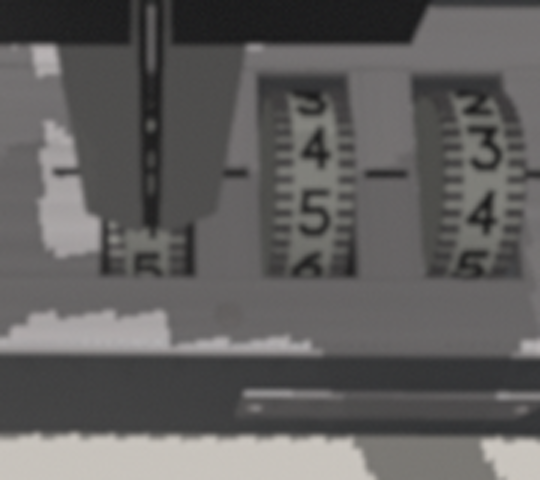

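Left wheel's lower visible numeral is now 5 (image (148,263)), so 3 is on top: one stroke is one digit. I'll repeat it.

Request:
servo_tool([
  [-0.08,0,0.12,0,1],
  [-0.08,0,0.2,0,1],
  [-0.08,0,0.26,0,1],
  [-0.08,0,0.3,0,1],
  [-0.08,0,0.3,0,1],
])

```text
time: 6.3
tool_pos: [0.4941, 0.2099, 0.1104]
ee_rot: [3.141, 0.002, 2.965]
wrist_force: [-3.6, -0.7, 9.6]
width: 0.0005
finger_force: 4.4
```

Request:
servo_tool([
  [-0.1,0,0,0,1],
  [-0.2,0,0,0,1],
  [-0.3,0,0,0,1],
  [-0.4,0,0,0,1],
  [-0.5,0,0,0,1],
  [-0.55,0,0,0,1],
  [-0.55,0,0,0,1],
])

```text
time: 6.88
tool_pos: [0.5078, 0.2074, 0.1104]
ee_rot: [3.141, 0.001, 2.965]
wrist_force: [-3.0, -1.3, 10.3]
width: 0.0002
finger_force: 4.5
```

Request:
servo_tool([
  [0,0,-0.15,0,1],
  [0,0,-0.5,0,1],
  [0.3,-0.6,-0.5,0,1],
  [0.58,-1.36,-0.5,0,1],
  [0.58,-1.36,-0.5,0,1],
  [0.58,-1.36,-0.4,0,1],
  [0.58,-1.36,-0.36,0,1],
  [0.58,-1.36,-0.36,0,1],
])

```text
time: 7.55
tool_pos: [0.487, 0.1769, 0.1167]
ee_rot: [3.141, -0.001, 2.966]
wrist_force: [-0.1, -0.2, -0.7]
width: 0.0005
finger_force: 0.0
```

```bash
python3 st.py w4; python3 -c "
import cv2;i=cv2.imread('pics/w4.png');cv2.imwrite('pics/w4c.png',cv2.rotate(cv2.resize(i[150:310,220:400],None,fx=3,fy=3,interpolation=2),1))"
```

```text
t 7.55 case [-85.8  24.8 116.7] yaw-case 3.140912387749376 F [-0.1 -0.2 -0.7] w 0.0005156369933011467
```

View pics/w4c.png

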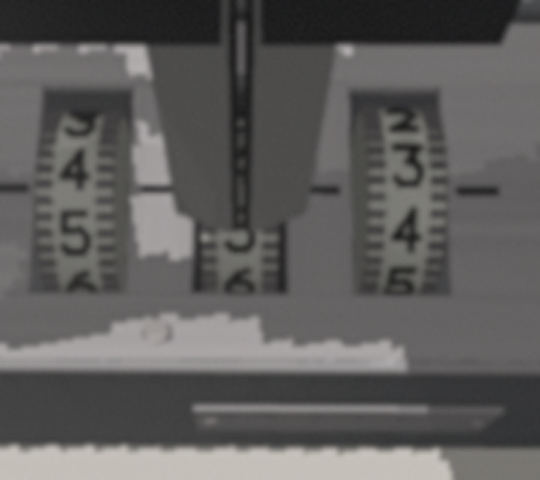

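Left wheel now reads 4 at its index; the tip is over the middle wheel, with 5 and 6 below it, so 4 is still on top. Coming down.

Request:
servo_tool([
  [0,0,0.06,0,1],
  [0,0,0.12,0,1],
  [0,0,0.16,0,1],
  [0,0,0.16,0,1],
])

```text
time: 7.93
tool_pos: [0.487, 0.1767, 0.1133]
ee_rot: [3.141, 0.0, 2.965]
wrist_force: [-0.2, 0.3, 0.7]
width: 0.0006
finger_force: 0.0
```

Request:
servo_tool([
  [0,0,0.04,0,1],
  [0,0,0.08,0,1],
  [0,0,0.08,0,1],
])

```text
time: 8.18
tool_pos: [0.4872, 0.1767, 0.1129]
ee_rot: [3.141, 0.002, 2.965]
wrist_force: [-3.5, 0.1, 6.5]
width: 0.0005
finger_force: 3.2
```

Request:
servo_tool([
  [0,0,0.03,0,1],
  [0,0,0.04,0,1],
  [-0.1,0,0.04,0,1],
  [-0.2,0,0.04,0,1],
  [-0.3,0,0.04,0,1],
  [-0.4,0,0.04,0,1],
  [-0.5,0,0.04,0,1],
  [-0.57,0,0.04,0,1],
  [-0.57,0,0.04,0,1],
])

```text
time: 8.93
tool_pos: [0.5011, 0.1742, 0.1126]
ee_rot: [3.141, 0.001, 2.965]
wrist_force: [-3.8, -0.9, 10.1]
width: 0.0004
finger_force: 4.8
```

Request:
servo_tool([
  [0,0,-0.15,0,1],
  [0,0,-0.3,0,1],
  [0.3,0,-0.3,0,1],
  [0.57,0,-0.3,0,1],
  [0.57,0,-0.2,0,1],
  [0.57,0,-0.12,0,1],
  [0.57,0,-0.05,0,1],
  [0.57,0,0,0,1],
  [0.57,0,0,0,1],
])

```text
time: 9.68
tool_pos: [0.4867, 0.1766, 0.1125]
ee_rot: [3.141, 0.001, 2.965]
wrist_force: [-3.8, -0.6, 10.5]
width: 0.0001
finger_force: 5.3
```

Request:
servo_tool([
  [-0.1,0,0,0,1],
  [-0.2,0,0,0,1],
  [-0.3,0,0,0,1],
  [-0.4,0,0,0,1],
  [-0.5,0,0,0,1],
  [-0.57,0,0,0,1],
  [-0.57,0,0,0,1],
])

```text
time: 10.27
tool_pos: [0.5008, 0.174, 0.1125]
ee_rot: [3.141, 0.0, 2.965]
wrist_force: [-4.6, -0.0, 10.3]
width: 0.0005
finger_force: 5.4
```

Request:
servo_tool([
  [0,0,-0.15,0,1],
  [0,0,-0.3,0,1],
  [0.3,0,-0.3,0,1],
  [0.57,0,-0.3,0,1],
  [0.57,0,-0.2,0,1],
  [0.57,0,-0.12,0,1],
  [0.57,0,-0.05,0,1],
  [0.57,0,0,0,1],
  [0.57,0,0,0,1],
])

```text
time: 11.02
tool_pos: [0.4866, 0.1766, 0.1125]
ee_rot: [3.141, 0.0, 2.966]
wrist_force: [-6.1, -0.2, 10.5]
width: 0.0003
finger_force: 5.4
```

Request:
servo_tool([
  [-0.1,0,0,0,1],
  [-0.2,0,0,0,1],
  [-0.3,0,0,0,1],
  [-0.4,0,0,0,1],
  [-0.5,0,0,0,1],
  [-0.57,0,0,0,1],
  [-0.57,0,0,0,1],
])

```text
time: 11.6
tool_pos: [0.5008, 0.174, 0.1125]
ee_rot: [3.141, 0.0, 2.965]
wrist_force: [-4.2, -0.7, 10.9]
width: 0.0004
finger_force: 5.4
```

Request:
servo_tool([
  [0,0,-0.15,0,1],
  [0,0,-0.5,0,1],
  [0.04,-0.6,-0.5,0,1],
  [0.04,-1.36,-0.5,0,1],
  [0.04,-1.36,-0.4,0,1],
  [0.04,-1.36,-0.25,0,1],
  [0.04,-1.36,-0.16,0,1],
  [0.04,-1.36,-0.1,0,1],
  [0.04,-1.36,-0.06,0,1],
  [0.04,-1.36,-0.06,0,1],
])

```text
time: 12.43
tool_pos: [0.4941, 0.1411, 0.1132]
ee_rot: [-3.141, 0.001, 2.966]
wrist_force: [-2.6, -2.1, 7.5]
width: 0.0005
finger_force: 3.6
```

```bash
python3 st.py w5; python3 -c "
import cv2;i=cv2.imread('pics/w5.png');cv2.imwrite('pics/w5c.png',cv2.rotate(cv2.resize(i[150:310,230:440],None,fx=3,fy=3,interpolation=2),1))"
```

```text
t 12.4333 case [-72.5  -9.2 113.2] yaw-case 3.141474281587362 F [-2.6 -2.1  7.5] w 0.0005006732512466474
```

View pics/w5c.png

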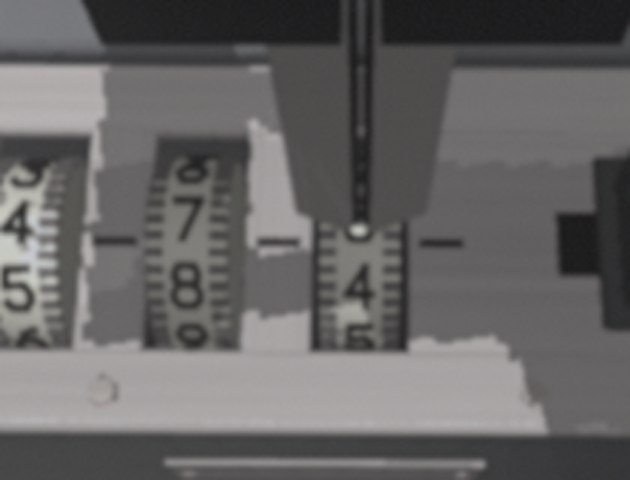

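Left wheel reads 4, the middle 7, and the right still 3 under the tip, with 4 and 5 below it. Rolling the right wheel one digit toward the robot.

Request:
servo_tool([
  [0,0,0.02,0,1],
  [0.1,0,0.02,0,1],
  [0.2,0,0.02,0,1],
  [0.3,0,0.02,0,1],
  [0.4,0,0.02,0,1],
  [0.5,0,0.02,0,1],
  [0.57,0,0.02,0,1],
  [0.57,0,0.02,0,1],
])

```text
time: 13.15
tool_pos: [0.4825, 0.144, 0.1133]
ee_rot: [3.14, 0.007, 2.966]
wrist_force: [2.9, 0.3, 5.2]
width: 0.0007
finger_force: 2.8
```

Request:
servo_tool([
  [0.05,0,0,0,1],
  [0.1,0,0,0,1],
  [0.1,0,-0.15,0,1],
  [0.1,0,-0.5,0,1],
  [-0.1,-0.6,-0.5,0,1],
  [-0.22,-1.1,-0.5,0,1],
  [-0.22,-1.1,-0.5,0,1],
  [-0.22,-1.1,-0.5,0,1],
])

```text
time: 13.82
tool_pos: [0.4799, 0.1153, 0.1234]
ee_rot: [3.141, -0.002, 2.964]
wrist_force: [-0.3, 0.4, 0.0]
width: 0.0006
finger_force: 0.0
```

```bash
python3 st.py w6; python3 -c "
import cv2;i=cv2.imread('pics/w6.png');cv2.imwrite('pics/w6c.png',cv2.rotate(cv2.resize(i[140:320,200:440],None,fx=3,fy=3,interpolation=2),1))"
```

```text
t 13.8167 case [-82.  -37.  123.4] yaw-case 3.139811931233141 F [-0.3  0.4  0. ] w 0.0006296165755558386
```

View pics/w6c.png

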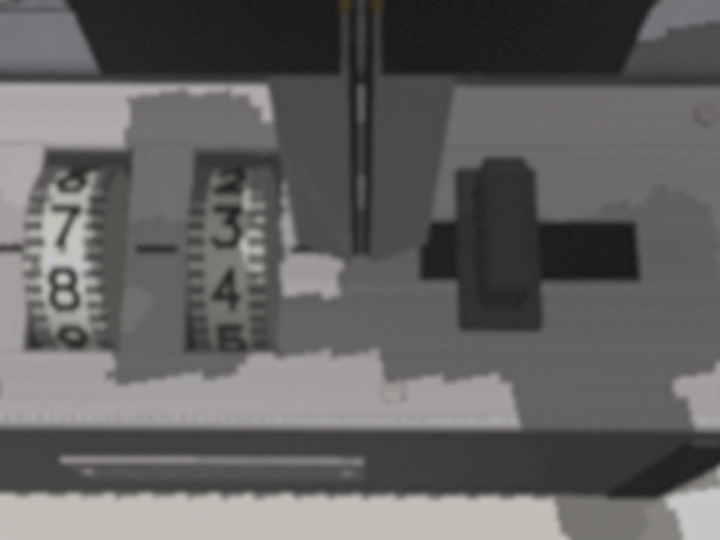

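The right wheel still shows 3 (it slipped back); the middle is 7 and the release is at rest. Redoing that stroke with a little more pressure, still well under 25 N.

Request:
servo_tool([
  [-0.2,0.6,0,0,1],
  [-0.35,1.1,0,0,1],
  [-0.35,1.1,0,0,1],
  [-0.35,1.1,0.2,0,1],
  [-0.35,1.1,0.34,0,1],
  [-0.35,1.1,0.44,0,1],
  [-0.35,1.1,0.5,0,1],
  [-0.35,1.1,0.54,0,1],
  [-0.35,1.1,0.54,0,1],
])

```text
time: 14.62
tool_pos: [0.494, 0.1407, 0.1129]
ee_rot: [3.14, 0.001, 2.965]
wrist_force: [-4.4, 0.3, 11.2]
width: 0.0003
finger_force: 5.4
```

Request:
servo_tool([
  [0.08,0,0,0,1],
  [0.16,0,0,0,1],
  [0.24,0,0,0,1],
])

```text
time: 14.87
tool_pos: [0.4916, 0.1412, 0.1134]
ee_rot: [3.14, 0.01, 2.964]
wrist_force: [5.2, -0.8, 6.3]
width: 0.0003
finger_force: 3.0
```

Request:
servo_tool([
  [0,0,0.04,0,1],
  [0.08,0,0.08,0,1],
  [0.12,0,0.08,0,1],
])

```text
time: 15.12
tool_pos: [0.4903, 0.1415, 0.113]
ee_rot: [3.139, 0.015, 2.964]
wrist_force: [4.6, -1.5, 9.2]
width: 0.0005
finger_force: 4.9
```

Request:
servo_tool([
  [0.08,0,0,0,1],
  [0.14,0,0,0,1],
  [0.14,0,0,0,1],
])

```text
time: 15.37
tool_pos: [0.4843, 0.1426, 0.1126]
ee_rot: [3.139, 0.008, 2.964]
wrist_force: [-0.6, -1.3, 13.5]
width: 0.0004
finger_force: 6.8
```

Request:
servo_tool([
  [0.08,0,0,0,1],
  [0.12,0,0,0,1],
  [0.12,0,-0.15,0,1],
  [0.12,0,-0.6,0,1],
  [-0.1,-0.6,-0.6,0,1],
  [-0.26,-1.14,-0.6,0,1],
  [-0.26,-1.14,-0.6,0,1],
  [-0.26,-1.14,-0.6,0,1],
])

```text
time: 16.03
tool_pos: [0.4828, 0.1133, 0.1231]
ee_rot: [3.141, -0.001, 2.964]
wrist_force: [-0.4, 0.3, 1.2]
width: 0.0003
finger_force: 0.0
```

```bash
python3 st.py w7; python3 -c "
import cv2,numpy as np
a=cv2.imread('pics/w6.png',0);b=cv2.imread('pics/w7.png',0)
# w6c crop is rotated: right wheel numerals '3' at (228,228)/3, '4' at (225,290)/3 in the 720x540 crop
def px(x,y): return int(200+240-x/3),int(140+180-y/3)
for d,(x,y) in {'2':(230,185),'3':(228,228),'4':(225,290),'mid7':(65,228)}.items():
    u,v=px(x,y);t=a[v-7:v+8,u-7:u+8];R=b[v-40:v+41,u-14:u+15]
    m=cv2.minMaxLoc(cv2.matchTemplate(R,t,5));print(d,'at',(u,v),'now',(u+m[3][0]-7,v+m[3][1]-33),round(m[1],2))
i=b[140:320,200:440];cv2.imwrite('pics/w7c.png',cv2.rotate(cv2.resize(i,None,fx=3,fy=3,interpolation=2),1))"
```

```text
t 16.0333 case [-78.8 -38.5 123.1] yaw-case 3.139026463579791 F [-0.4  0.3  1.2] w 0.0003328028418978997
2 at (363, 258) now (360, 291) 0.76
3 at (364, 244) now (367, 218) 0.7
4 at (365, 223) now (366, 203) 0.68
mid7 at (418, 244) now (421, 239) 0.96
```

The background moved (3,-5) px (from the middle 7), and the right wheel's 3 moved a further -21 px, which is one digit pitch. So it's now on 2, and the release's free travel will confirm it. Lowering beside the release and pushing right.

Request:
servo_tool([
  [0,0,0.3,0,1],
  [0,0,0.6,0,1],
  [0,0,0.6,0,1],
  [0,-0.2,0.6,0,1],
  [0,-0.3,0.6,0,1],
  [0,-0.4,0.6,0,1],
  [0,-0.4,0.6,0,1],
])

```text
time: 16.67
tool_pos: [0.4814, 0.1034, 0.1085]
ee_rot: [3.142, 0.001, 2.965]
wrist_force: [-0.2, 0.2, -0.2]
width: 0.0005
finger_force: 0.0
```

Request:
servo_tool([
  [0,-0.08,0,0,1],
  [0,-0.16,0,0,1],
  [0,-0.24,0,0,1],
  [0,-0.24,0,0,1],
])

```text
time: 17.0
tool_pos: [0.4804, 0.0982, 0.1086]
ee_rot: [3.14, 0.001, 2.965]
wrist_force: [0.1, 2.1, -0.0]
width: 0.0008
finger_force: 1.0
```

Request:
servo_tool([
  [0,-0.06,0,0,1],
  [0,-0.12,0,0,1],
  [0,-0.18,0,0,1],
  [0,-0.18,0,0,1],
])

```text
time: 17.33
tool_pos: [0.4796, 0.0933, 0.1085]
ee_rot: [3.141, 0.001, 2.965]
wrist_force: [0.9, 2.0, 1.6]
width: 0.0005
finger_force: 1.3
```

Request:
servo_tool([
  [0,-0.06,0,0,1],
  [0,-0.12,0,0,1],
  [0,-0.18,0,0,1],
  [0,-0.18,0,0,1],
])

```text
time: 17.67
tool_pos: [0.4787, 0.0887, 0.1084]
ee_rot: [-3.141, 0.0, 2.965]
wrist_force: [0.5, 2.4, 2.6]
width: 0.0003
finger_force: 1.5
```

It runs freely past 1.5 mm, so the code is right. I'll continue to the end stop.

Request:
servo_tool([
  [0,-0.06,0,0,1],
  [0,-0.12,0,0,1],
  [0,-0.16,0,0,1],
  [0,-0.16,0,0,1],
])

```text
time: 18.0
tool_pos: [0.4784, 0.0872, 0.1085]
ee_rot: [3.137, 0.001, 2.966]
wrist_force: [1.8, 7.4, 2.0]
width: 0.0003
finger_force: 3.4
```

Request:
servo_tool([
  [0,-0.04,0,0,1],
  [0,-0.08,0,0,1],
  [0,-0.08,0,0,1],
])

```text
time: 18.25
tool_pos: [0.4784, 0.087, 0.1086]
ee_rot: [3.133, 0.001, 2.967]
wrist_force: [2.8, 11.2, 1.6]
width: 0.0003
finger_force: 4.6
```

Request:
servo_tool([
  [0,0.25,0,0,1],
  [0,0.3,-1.3,0,1],
  [0,0.3,-2.6,0,1],
  [-0.7,0.9,-3.3,1.1,0.7],
  [-1.5,1.5,-3.3,2.2,0.5],
  [-2.2,2.2,-3.3,3.3,0.5],
  [-2.77,2.72,-3.3,4.4,0.5],
  [-2.77,2.72,-3.3,5.5,0.5],
  [-2.77,2.72,-3.3,6.6,0.5],
  [-2.77,2.72,-3.3,7.7,0.5],
])

```text
time: 19.08
tool_pos: [0.5574, 0.1369, 0.1893]
ee_rot: [-3.138, 0.001, 2.153]
wrist_force: [-0.8, -0.7, 0.3]
width: 0.0443
finger_force: 0.0
```

Request:
servo_tool([
  [0,0,0,1.1,0.5],
  [0,0,0,2.2,0.5],
  [0,0,0,3.3,0.5],
  [0,0,0,4.4,0.5],
  [0,0,0,5.5,0.5],
  [0,0,0,6.6,0.5],
  [0,0,0,7.3,0.5],
  [0,0,0,7.3,0.5],
  [0,0,0,7.3,0.5],
])

```text
time: 19.83
tool_pos: [0.5573, 0.1371, 0.1899]
ee_rot: [-3.14, 0.002, 1.396]
wrist_force: [0.6, 0.4, 0.2]
width: 0.0469
finger_force: 0.0
```

```bash
python3 st.py w8;python3 -c "
from h import *
o,s=pickle.load(open('w8.pkl','rb'))
print(proj(s,[[.5583-.0096,.1382-.054,.137],[.5583+.0096,.1382+.054,.137]],o),o['tool_pos'])"
```

```text
t 19.8333 case [ -9.6  -2.1 189.9] yaw-case 1.5712574645831578 F [0.6 0.4 0.2] w 0.04690773748205088
[[319.98459596 281.41596084]
 [320.40814089 141.65042335]] [0.55730863 0.13711507 0.18987943]
```

View pics/w8.png

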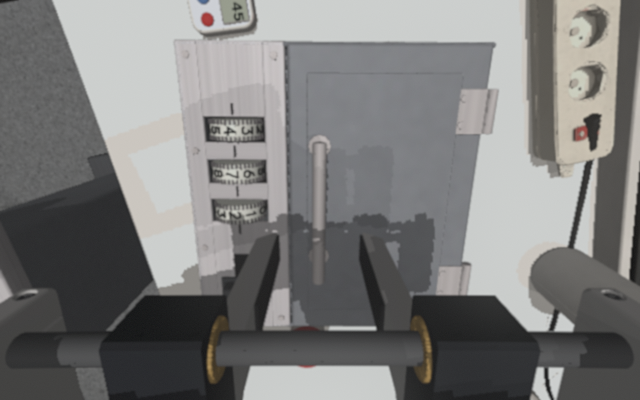

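The wheels read 4-7-2 at the index marks. The bar (320,140)–(318,283) is centred between the fingers (tips at about 270 and 370), so I'll lower and grip.

Request:
servo_tool([
  [0,0,0.8,0,0.5],
  [0,0,1.6,0,0.5],
  [0,0,2.3,0,0.5],
  [0,0,2.84,0,0.5],
  [0,0,2.84,0,0.5],
  [0,0,2.84,0,0.9],
  [0,0,2.84,0,0.9],
  [0,0,2.84,0,0.9],
  [0,0,2.84,0,0.9],
  [0,0,2.84,0,0.9],
])

```text
time: 20.72
tool_pos: [0.5583, 0.138, 0.1209]
ee_rot: [3.14, -0.001, 1.395]
wrist_force: [-1.1, -0.3, 0.1]
width: 0.0169
finger_force: 0.0
```

Request:
servo_tool([
  [0,0,0,0,1],
  [0,0,0,0,1],
  [0,0,0,0,1],
  [0,0,0,0,1],
  [0,0,0,0,1],
])

```text
time: 21.13
tool_pos: [0.5571, 0.1382, 0.1204]
ee_rot: [-3.141, -0.0, 1.395]
wrist_force: [-3.4, 0.8, 5.8]
width: 0.009
finger_force: 30.0
```

```bash
python3 st.py; python3 -c "
import numpy as np
for d in range(0,80,10):
    p=np.radians(d);v=(-129*np.cos(p)+37*np.sin(p)+129,129*np.sin(p)+37*np.cos(p)-37);print(d,np.round(np.array(v)/25,2))"
```

```text
t 21.1333 case [-10.   -1.1 120.4] yaw-case 1.5700379271024543 F [-3.4  0.8  5.8] w 0.008969798043911823
0 [0. 0.]
10 [0.34 0.87]
20 [0.82 1.68]
30 [1.43 2.38]
40 [2.16 2.97]
50 [2.98 3.42]
60 [3.86 3.73]
70 [4.79 3.88]
```

Request:
servo_tool([
  [0,0.07,-0.22,0,1],
  [0,0.16,-0.45,0,1],
  [0,0.34,-0.87,0,1],
  [0,0.34,-0.87,0,1],
])

```text
time: 21.47
tool_pos: [0.5644, 0.1368, 0.1412]
ee_rot: [-3.136, 0.001, 1.395]
wrist_force: [-6.4, 1.0, 0.4]
width: 0.0094
finger_force: 30.0
```

Request:
servo_tool([
  [0,0.22,-0.41,0,1],
  [0,0.48,-0.81,0,1],
  [0,0.77,-1.17,0,1],
  [0,1.09,-1.51,0,1],
  [0,1.45,-1.82,0,1],
  [0,1.82,-2.1,0,1],
  [0,1.82,-2.1,0,1],
])

```text
time: 22.05
tool_pos: [0.6092, 0.1285, 0.1971]
ee_rot: [-3.137, 0.0, 1.395]
wrist_force: [-11.9, 0.2, 9.5]
width: 0.0092
finger_force: 30.0
```

Request:
servo_tool([
  [0,0.4,-0.24,0,1],
  [0,0.82,-0.45,0,1],
  [0,1.25,-0.62,0,1],
  [0,1.7,-0.76,0,1],
  [0,2.15,-0.86,0,1],
  [0,2.45,-0.9,0,1],
  [0,2.45,-0.9,0,1],
])

```text
time: 22.63
tool_pos: [0.6728, 0.1168, 0.2205]
ee_rot: [3.136, -0.0, 1.393]
wrist_force: [-2.9, -1.0, 6.8]
width: 0.009
finger_force: 30.0
```

```bash
python3 st.py
```

```text
t 22.6333 case [107.7  -2.  220.5] yaw-case 1.5687589784400575 F [-2.9 -1.   6.8] w 0.008993165570161919
```

Request:
servo_tool([
  [0,0,0,0,0.78],
  [0,0,0,0,0.78],
  [0,0,0,0,0.78],
  [0,0,0,0,0.78],
  [0,0,-0.3,0,0.78],
  [0,0,-0.8,0,0.78],
  [0,0,-1.6,0,0.78],
  [0,0,-2.6,0,0.78],
  [0,0,-3.4,0,0.78],
  [0,0,-3.4,0,0.78],
])

```text
time: 23.47
tool_pos: [0.6725, 0.1179, 0.3079]
ee_rot: [3.132, -0.003, 1.395]
wrist_force: [-0.7, 0.1, 1.9]
width: 0.0207
finger_force: 0.0
```

```bash
python3 - <<'E'
from bench import robot
from h import *
s=robot.snapshot('scene');cv2.imwrite('pics/s2.png',s['image']);t=robot.snapshot('top');cv2.imwrite('pics/t2.png',t['image'])
# predicted lid front edge corners by angle, and cup/vial/timer check by image difference
th=-.1754;R=Ro.from_euler('z',th).as_matrix();T=np.array([.5671,.1375,0])
a=cv2.imread('pics/scene0.png',0)
g=cv2.cvtColor(s['image'],cv2.COLOR_BGR2GRAY)
for d in(60,65,70,74):
    p=np.radians(d)
    P=[[.118-.154*np.cos(p),y,.1+.154*np.sin(p)] for y in(-.1,-.05,0.,.05,.1)]
    print(d,np.round(proj(s,np.array(P)@R.T+T)).astype(int).tolist())
for n,P in {'cup':(.506,-.044,.05),'vial':(.437,-.019,.045)}.items():
    u,v=np.round(proj(s,P)[0]).astype(int);q=a[v-15:v+16,u-12:u+13];m=cv2.minMaxLoc(cv2.matchTemplate(g[v-25:v+26,u-22:u+23],q,5));print(n,m[1],m[3])
# lid columns: strong vertical-gradient rows near the predicted edge
b0=cv2.absdiff(a,g)
u=int(proj(s,np.array([.07,-.06,.24])@R.T+T)[0][0]);print(u,[(v,int(g[v,u])) for v in range(100,210,4)])
E
python3 st.py
```

```text
60 [[351, 161], [342, 154], [333, 147], [325, 141], [317, 135]]
65 [[357, 157], [347, 150], [338, 144], [329, 138], [322, 132]]
70 [[362, 154], [352, 147], [343, 141], [334, 135], [326, 130]]
74 [[367, 152], [356, 145], [347, 139], [338, 133], [330, 128]]
cup 0.8217328190803528 (10, 10)
vial 0.9335445761680603 (10, 10)
355 [(100, 108), (104, 110), (108, 108), (112, 84), (116, 83), (120, 83), (124, 83), (128, 82), (132, 81), (136, 85), (140, 131), (144, 79), (148, 81), (152, 107), (156, 56), (160, 57), (164, 57), (168, 57), (172, 56), (176, 58), (180, 58), (184, 58), (188, 57), (192, 61), (196, 64), (200, 65), (204, 62), (208, 66)]
t 23.5667 case [106.3  -1.2 302.4] yaw-case 1.5699121074426399 F [ 0.6  0.3 -1.3] w 0.02079351883168856
```

```bash
python3 -c "
from bench import robot
print(robot.close_job())"
```

```text
the job is handed in; nothing more can be done
None
```

The job is handed in at about 23.6 s: wheels on 4-7-2, release pushed to its right stop, lid standing at about 66–69° and let go; wheel and release readings stayed under about 15 N, the cup and vial have not shifted, and the arm never went near the timer, though I did not re-measure it.

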